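# Set up the balancing spindle and lay out the spares

## Robot

A 6-joint arm with a two-finger parallel gripper is mounted at the origin on the work surface. World frame = base frame: x ahead of the robot, y to its left, z up, the work surface at z = 0. Lengths are in m, angles in degrees, forces in N, time in s.
With the tool pointing down it reaches from about 0.3 to 0.75 m from the base axis. Payload 8.5 kg.
Tool frame: the origin (TCP) lies at the very end of the fingers, on their centre line; the grasp point (between the pads) lies 19 mm behind it; z points along the fingers, y is the line along which they close (so a half turn about z gives the same grasp; the last joint's range is limited). The gripper opens to 85 mm and grips with 20 to 120 N. Pads are 22 mm wide; open, the fingers measure 114 mm over their backs; the gripper's body (76 mm by 85 mm) begins 54 mm behind the grasp point. The pads swing forward as they close: fully open they stand 13 mm farther back than shut.
Start: joints at [-80.919, 21.807, 74.336, -0, 83.858, -12.336], TCP at [0.201, -0.512, 0.231] pointing down, gripper open.
Joint ranges: [-178.18, 178.18], [-50.72, 133.34], [12.68, 142.11], [-81.47, 261.47], [9.98, 163.14], [-165.26, 165.26]. Speed limits (degrees/s): [136.94, 136.94, 180, 180, 180, 180].

## Interface

Orientations are given as a 3x3 rotation matrix whose columns are the frame's x, y, z axes.
In Python, from rig import observe, cams, ticket gives the robot as it stands.
- The arm moves only by the tool move_arm, never from a script. Its arguments are lists of equal length, an entry for each row: "jaw": the finger opening in cm, from 0 to 8.54; "dp": the shift along the tool's x, y, z in cm, a list of three; "turn": the turn, a rotation vector about the tool's x, y, z in rad, a list of three. In form: {"jaw": [jaw, ...], "dp": [[tx, ty, tz], ...], "turn": [[wx, wy, wz], ...]}. A call has 1 to 12 rows; each row shifts and turns the commanded pose from where the row before left it, along the tool's axes as they then stand; what a row does not reach is not made up. A row lasts 1/12 s, in which the tool goes at most 41.7 mm and 7.16 degrees, less where a joint would pass 70% of its speed; a pose out of reach is approached as far as the arm can. A call is refused whole if a number of a shift passes 4.17 or a number of a turn 0.125, either way. A call with a gripper value outside its range is refused whole. The fingers move at their own pace and stop on an object; "force" is the grip in N (left out, the last holds). Time passes only in rows, so rows that do not move let the fingers close. It gives the time, the measured TCP pose, the force, the opening and the grip force at its end, in the units of the state.
- observe(): the state, without advancing time (a new reading comes with each control period).
- cams.get_image(name): name is "side" or "top" or "wrist"; returns (picture, depth): 384x512x3 uint8, red, green, blue; 384x512 float32, m along the optical axis (not along the pixel's ray), 0 where there is no reading.
- cams.calibration(name): a dict with "vertical_fov" (degrees; the focal length in pixels is half the picture's height over the tangent of half this angle, whatever the lens; pixels are square), "cx", "cy" (the principal point, pixels), "view" (4x4, takes a point from world to camera coordinates); the wrist camera has in their place "tool_from_camera" (4x4, takes a point from camera to tool coordinates, whose origin is the TCP and whose axes are the flange's). Camera axes: x right, y up, looking along -z (the intrinsics and any distortion apply to the point x, -y, -z); pixel columns grow to the right and rows downward; lengths in m; the calibration is good to about 2 mm. A picture is of the moment at which its call begins: read the wrist's pose just before it. calibration takes no time and is no camera call.
- ticket.close_job(): hands the job in; it is judged then, once.
Trained networks look in the newest picture that a camera, given by its name, has taken for a name from the list of things; names that differ only in an ending like _2 or _b are one class to them, and where a whole thing is asked for, a point or a joint stands for the part that bears it (a point fixed in the world has none). Each returns a list of dicts, best first, with "p" (0 to 1); they miss things now and then, are a little off and sometimes report something else, mostly with a low value. They report only what shows in the picture. A call takes as long as a camera call. They do not tell look-alikes from the thing itself.
- cams.spot_in(camera, query): "box" ([centre column, centre row, width, height] as shares, 0 to 1, of the picture: columns of its width, rows of its height, round what is visible of it).
- cams.outline_of(camera, query): "mask" (384x512 bool, what is visible of it) and "box" ([centre column, centre row, width, height] as shares, 0 to 1, of the picture: columns of its width, rows of its height, round what is visible of it).
- cams.mark_of(camera, query): "location" ([column, row] as shares, 0 to 1, of the picture: columns of its width, rows of its height: a listed point, or the origin of a listed thing).
The state is a dict: "time_s": time; "q": joint angles; "qvel": joint speeds; "joint_efforts": joint torques, N m; "position": TCP position; "tool_rot": TCP orientation; "ft_force": force on the tool from outside, world axes, zero at the start; "wrist_torque": the same for the moment, N m; "grip_width": finger opening in m; "gripper_force": force on a finger pad.
Only numpy, scipy, OpenCV 4.12 (cv2) and the standard library are available. Lean on these libraries where they do the work, as an engineer would, in place of code of your own. Each camera call takes 0.05 s, during which the arm holds its last target. There are 200 camera calls.

## Task

Set up the balancing spindle: of the three flanges, fit the one whose bolt holes match the studs onto the stud plate, fully seated, and set the steel rotor on top of it, over its grip block and lying flat. On the rubber mat lay out the rest upright and centred on the three rings, as seen from the robot: the three-hole flange on the left, the flange with the other hole pattern on the right, and the master weight between them. Leave the carton and the wrench where they are.

Things in the scene. Friction and masses are not known exactly. Their poses are not given: they have to be found in the camera images.
- flange_oblong: Square dark-anodised aluminium plate 86 x 86 x 10 mm with a bare square grip block 24 x 24 mm, 34 mm tall, standing on its middle (top 44 mm above the underside); 0.25 kg. Four 13 mm through holes at the corners of an oblong, 36 mm apart along x and 62 mm apart along y (centres at x +-18, y +-31 mm). Origin: centre of the underside; x and y along the plate's edges (grip block parallel to them), z up.
- flange_square: Square dark-anodised aluminium plate 86 x 86 x 10 mm with a bare square grip block 24 x 24 mm, 34 mm tall, standing on its middle (top 44 mm above the underside); 0.25 kg. Four 13 mm through holes at the corners of a square, 50 mm apart both ways. Origin: centre of the underside; x and y along the plate's edges (grip block parallel to them), z up.
- flange_three: Square dark-anodised aluminium plate 86 x 86 x 10 mm with a bare square grip block 24 x 24 mm, 34 mm tall, standing on its middle (top 44 mm above the underside); 0.25 kg. Three 13 mm through holes in an even triangle, 31 mm from the centre, one of them on +y. Origin: centre of the underside; x and y along the plate's edges (grip block parallel to them), z up.
- rotor: Steel rotor: a round rim 80 mm across and 12 mm high with a ring of small dark dots, and on it a collar 56 mm across that rises to 40 mm; a 42 mm bore goes right through, so it passes over a flange's grip block; 0.5 kg. Grip it by the collar. Origin: centre of the underside, on the axis; z up.
- weight: Steel master weight: a solid cylinder 44 mm across and 28 mm high with a grip knob 20 mm across on top that reaches 52 mm; 0.36 kg. Origin: centre of the underside; z up.
- stud_plate: Fixed spindle plate: a black disc 116 mm across, its top face 25 mm above the bench, on a grey 124 mm square foot. Four upright steel studs 9 mm across with tapered tips rise 9 mm above the disc at x +-18, y +-31 mm (oblong pattern, which looks the same after half a turn). Origin: centre of the foot's underside, on the bench; x, y as the stud pattern, z up.
- mat: Fixed black rubber mat, 110 mm (x) by 320 mm (y), 4 mm thick, with three grey printed rings 60 mm across in a row along y: centres at y = +105 mm (left as seen from the robot), 0 (middle) and -105 mm (right). Origin: centre of the underside, on the bench; x away from the robot, y to its left, z up.
- carton: Small cardboard carton 75 x 110 x 50 mm with a pale band, at the far edge of the work. Not part of the job. Origin: centre of the underside.
- wrench: Steel wrench 180 mm long lying on the bench at the far edge of the work. Not part of the job. Origin: near its middle, at the underside.
Things that resemble listed ones, but are neither listed nor needed, are in the scene too. Leave any blue look-alike of the weight alone. What is shaped like the flange_three but red is not meant.

How it is judged:
By the outcome, as a careful person would: the job done as asked, in the order asked, and still so for the second after the job is handed in, with the robot touching nothing.
It also fails if it takes over 134 s, if anything falls off the work surface, if the arm or the gripper's body presses on something with over 40 N, if the wrist force passes 120 N, or if a joint passes its speed limit or range.

## Working session

There is one attempt and no reset: what is moved stays moved. The work goes in short steps, Python scripts to look and compute and a tool call to move; the robot and the scene stay as the last step left them, time stands still between calls to the robot, and variables do not carry over. Pictures are saved under pics/ and viewed, at most 14 in all, crops included, and the job is handed in when it is done.

Besides the shell and the picture viewer there is one more tool, called after "Call:" as name(argument=value, ...), one argument or row to a line, values as JSON. move_arm: Moves the arm, as the interface text tells. Its arguments: {"type":"object","properties":{"jaw":{"type":"array","items":{"type":"number"}},"dp":{"type":"array","items":{"type":"array","items":{"type":"number"}}},"turn":{"type":"array","items":{"type":"array","items":{"type":"number"}}},"force":{"type":"number"}},"required":["jaw","dp","turn"]}

```bash
mkdir -p pics; ls
python3 - <<'E'
from rig import observe,cams
import cv2,numpy as np
s=observe();print({k:np.round(v,3).tolist() for k,v in s.items()})
for n in("top","side"):
    im,d=cams.get_image(n);cv2.imwrite(f"pics/{n}0.png",im[:,:,::-1]);np.save(f"pics/{n}0.npy",d)
    print(n,cams.calibration(n))
print(cams.calibration("wrist"))
E
```

```text
pics
{'time_s': 0.0, 'q': [-80.919, 21.84, 74.385, -0.0, 83.858, -12.336], 'qvel': [-0.002, -0.133, 0.055, -0.053, 0.064, 0.022], 'joint_efforts': [-0.001, -44.846, -23.128, -0.0, 0.005, 0.0], 'position': [0.201, -0.512, 0.231], 'tool_rot': [[0.931, 0.365, -0.0], [0.365, -0.931, 0.001], [0.0, -0.001, -1.0]], 'ft_force': [0.507, -0.027, 0.082], 'wrist_torque': [0.038, -0.014, -0.04], 'gripper_force': 0.0, 'grip_width': 0.085}
top {'vertical_fov': 53.759430193194866, 'cx': 253.0631993105901, 'cy': 194.41424755352438, 'view': array([[ 0.00147879, -0.99999734,  0.00176982,  0.00124924],
       [ 0.9982392 ,  0.00158114,  0.05929592, -0.53101884],
       [-0.05929856,  0.00167902,  0.99823888, -1.05522675],
       [ 0.        ,  0.        ,  0.        ,  1.        ]])}
side {'vertical_fov': 50.58764339157831, 'cx': 256.83005522949526, 'cy': 192.6386100168641, 'view': array([[-0.96472626, -0.26301786, -0.0111735 ,  0.51350322],
       [ 0.16890587, -0.65097145,  0.74007228, -0.10017843],
       [-0.20192585,  0.71207989,  0.67243452, -0.93488302],
       [ 0.        ,  0.        ,  0.        ,  1.        ]])}
{'vertical_fov': 63.609082194116816, 'cx': 254.01936536731054, 'cy': 189.60211566997648, 'tool_from_camera': array([[ 2.51306408e-04,  9.55990824e-01,  2.93396458e-01,
         7.50804841e-02],
       [ 9.99999845e-01, -3.86224974e-04,  4.01917470e-04,
         1.61536341e-04],
       [ 4.97546453e-04,  2.93396312e-01, -9.55990772e-01,
        -1.42693652e-01],
       [ 0.00000000e+00,  0.00000000e+00,  0.00000000e+00,
         1.00000000e+00]])}
```

View pics/top0.png

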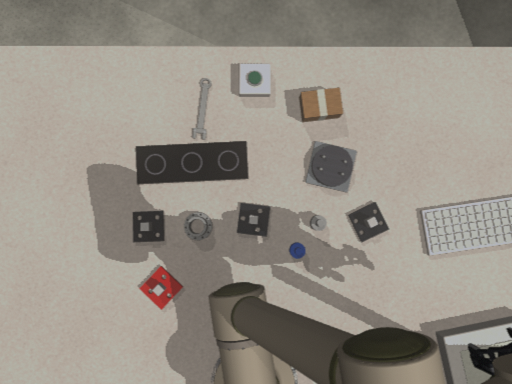

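View pics/side0.png

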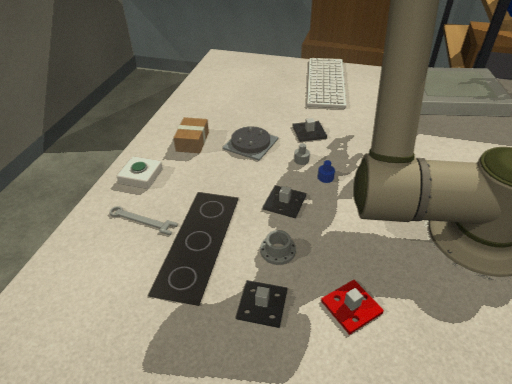

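The top view shows flanges at (149,226), (254,219) and (368,222), with the red look-alike at (161,288). The rotor is at (198,226), the weight at (318,222) with its blue look-alike at (297,250), and the stud plate at (331,166). The mat rings are at (155,164), (192,162) and (228,161). Next I'll crop in on the holes.

```bash
cat > h.py <<'E'
import numpy as np,cv2
from rig import observe,cams
def K(c): 
    f=192/np.tan(np.radians(c["vertical_fov"])/2); return f,c["cx"],c["cy"]
def cam2world(name,s=None):
    c=cams.calibration(name)
    if name!="wrist": return np.linalg.inv(c["view"]),c
    T=np.eye(4);T[:3,:3]=s["tool_rot"];T[:3,3]=s["position"]
    return T@c["tool_from_camera"],c
def px2w(name,u,v,z,s=None):
    "pixel ray met with plane at height z"
    T,c=cam2world(name,s);f,cx,cy=K(c)
    r=T[:3,:3]@np.array([(u-cx)/f,-(v-cy)/f,-1]);o=T[:3,3]
    return o+r*(z-o[2])/r[2]
def cloud(name,d,s=None):
    T,c=cam2world(name,s);f,cx,cy=K(c)
    v,u=np.mgrid[:384,:512]
    P=np.stack([(u-cx)/f*d,-(v-cy)/f*d,-d],-1)
    return P@T[:3,:3].T+T[:3,3]
E
python3 - <<'E'
from h import *
im=cv2.imread("pics/top0.png");d=np.load("pics/top0.npy")
cr=[cv2.resize(im[v-28:v+28,u-28:u+28],(266,266),interpolation=cv2.INTER_CUBIC) for u,v in((149,226),(254,219),(368,222),(331,166),(318,230),(198,226))]
o=np.vstack([np.hstack(cr[:3]),np.hstack(cr[3:])])
o=np.clip(o*1.6,0,255).astype(np.uint8)
cv2.imwrite("pics/crops.png",o)
P=cloud("top",d)
for q in("flange_oblong","flange_square","flange_three","rotor","weight","stud_plate","mat"):
    for r in cams.mark_of("top",q):
        u,v=r["location"][0]*512,r["location"][1]*384
        print(q,round(r["p"],2),round(u,1),round(v,1),px2w("top",u,v,0.0).round(4),P[int(v),int(u)].round(3))
E
```

```text
flange_oblong 0.55 368.8 222.5 [ 0.4521 -0.3288  0.    ] [ 0.454 -0.314  0.042]
flange_oblong 0.21 333.3 167.2 [ 0.6109 -0.2292  0.    ] [ 0.609 -0.223  0.022]
flange_three 0.93 160.6 286.5 [0.2707 0.263  0.    ] [0.279 0.255 0.04 ]
flange_three 0.64 252.3 218.0 [0.4644 0.0041 0.    ] [0.467 0.005 0.043]
rotor 0.67 199.0 227.1 [0.4383 0.1561 0.    ] [ 0.439  0.156 -0.001]
weight 0.56 316.3 219.8 [ 0.4595 -0.1789  0.    ] [ 0.462 -0.173  0.03 ]
weight 0.52 295.4 246.2 [ 0.3845 -0.1188  0.    ] [ 0.387 -0.114  0.029]
stud_plate 0.84 330.7 165.9 [ 0.6147 -0.2217  0.    ] [ 0.614 -0.215  0.025]
```

View pics/crops.png

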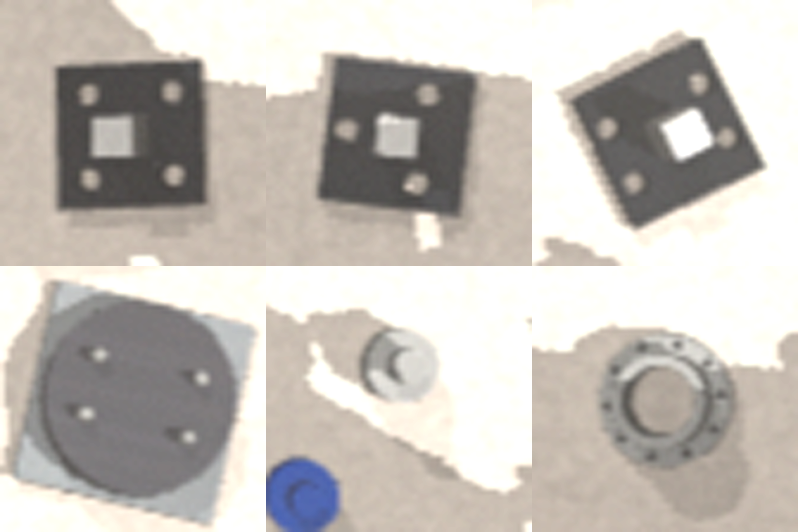

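The crops (in order) show the square pattern at (149,226), three-hole at (254,219) and oblong at (368,222); the stud plate is at (331,166). What could be mistaken for the oblong flange: the square one (149,226), the three-hole one (254,219) and the red one (161,288). I choose (368,222), because its holes are paired 36 x 62 mm. Next I move above it and look with the wrist camera.

Call:
move_arm(
  jaw=[8.5, 8.5, 8.5, 8.5, 8.5, 8.5, 8.5, 8.5, 8.5, 8.5, 8.5, 8.5],
  dp=[
    [1.5, -0.5, 0],
    [3, -0.9, 0.3],
    [3, -0.9, 0.3],
    [3, -0.9, 0.3],
    [3, -0.9, 0.3],
    [3, -0.9, 0.3],
    [3, -0.9, 0.3],
    [3, -0.9, 0.3],
    [3, -0.9, 0.3],
    [3, -0.9, 0.3],
    [2, -0.6, 0.3],
    [0, 0, 0],
  ],
  turn=[
    [0, 0, 0],
    [0, 0, 0],
    [0, 0, 0],
    [0, 0, 0],
    [0, 0, 0],
    [0, 0, 0],
    [0, 0, 0],
    [0, 0, 0],
    [0, 0, 0],
    [0, 0, 0],
    [0, 0, 0],
    [0, 0, 0],
  ],
)

```text
time_s: 1.45
position: [0.4534, -0.3123, 0.2007]
tool_rot: [[0.929, 0.369, 0.0], [0.369, -0.929, 0.001], [0.0, -0.001, -1.0]]
ft_force: [-1.3, -0.3, 0.0]
grip_width: 0.085
gripper_force: 0.0
```

Run:
```python
from h import *
s=observe();print(np.round(s["position"],4),np.round(s["tool_rot"],3).tolist())
im,d=cams.get_image("wrist");cv2.imwrite("pics/w1.png",im[:,:,::-1]);np.save("pics/w1.npy",d)
P=cloud("wrist",d,s)
print("bench z",np.median(P[...,2][(d>0)]))
for q in("flange_oblong","stud_plate","weight"):
    for r in cams.mark_of("wrist",q):
        u,v=r["location"][0]*512,r["location"][1]*384
        print(q,round(r["p"],2),round(u,1),round(v,1),P[int(v),int(u)].round(3))
```

```text
[ 0.4534 -0.3123  0.2007] [[0.929, 0.369, 0.0], [0.369, -0.929, 0.001], [0.0, -0.001, -1.0]]
bench z 0.0005694469590004636
flange_oblong 0.88 265.3 165.8 [ 0.464 -0.32   0.039]
weight 0.97 141.3 120.5 [ 0.459 -0.189  0.028]
weight 0.89 71.3 168.3 [ 0.384 -0.133  0.027]
```

View pics/w1.png

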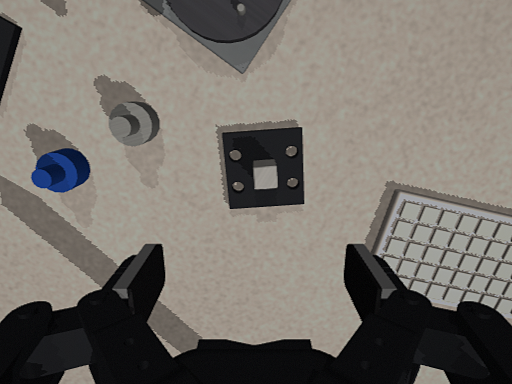

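The oblong flange sits at (263,168) in the wrist view, with its block top at (265,175). The blue look-alike is at (62,170) and the steel weight at (133,122).

```bash
cat >> h.py <<'E'
def rect(P,xy,z0,z1,r=.075,col=None,thr=None):
    "largest blob of points in a height band near xy: centre and yaw (mod 90)"
    m=(P[...,2]>z0)&(P[...,2]<z1)&(np.hypot(P[...,0]-xy[0],P[...,1]-xy[1])<r)
    if col is not None: m&=thr(col.astype(int).sum(2))
    n,l,st,_=cv2.connectedComponentsWithStats(m.astype(np.uint8))
    m=l==1+np.argmax(st[1:,4]); m=cv2.morphologyEx(m.astype(np.uint8),cv2.MORPH_OPEN,np.ones((3,3)))>0
    (c,wh,a)=cv2.minAreaRect((P[...,:2][m]*1000).astype(np.float32))
    return np.round(c,1),np.round(wh,1),round((a+45)%90-45,1),np.round(1000*P[m].mean(0),1)
E
python3 - <<'E'
from h import *
s=observe();d=np.load("pics/w1.npy");im=cv2.imread("pics/w1.png")
P=cloud("wrist",d,s)
x=(.455,-.315)
print(rect(P,x,.005,.016)); print(rect(P,x,.036,.05)); print(rect(P,x,-.003,.016,.07,im,lambda g:g<200))
b=P[(np.hypot(P[...,0]-.45,P[...,1]+.25)<.02)];print("bench",b[:,2].mean(),b[:,2].std())
d=np.load("pics/top0.npy");P=cloud("top",d)
print("top",rect(P,x,.005,.016)); print(rect(P,x,.036,.05))
E
```

```text
(array([ 450.9, -328.1]), array([86.8, 86.3]), 25.6, array([ 453.5, -326.8,   10.7]))
(array([ 451.1, -327.8]), array([24., 24.]), 25.3, array([ 452.1, -327.4,   44.4]))
(array([ 450.3, -326.9]), array([86.8, 86.7]), 25.5, array([ 453.7, -326. ,   10.5]))
bench 0.2262867211421603 0.09530759432837069
top (array([ 454.9, -326.3]), array([85.7, 87.3]), 26.6, array([ 454.9, -324.4,    9.5]))
(array([ 454.9, -325.5]), array([22.4, 23.9]), 24.8, array([ 454.4, -324.6,   42.5]))
```

Call:
move_arm(
  jaw=[8.5, 8.5, 8.5, 8.5, 8.5, 8.5, 8.5, 8.5, 4, 2, 1.5, 1.5],
  dp=[
    [-0.8, 1.37, 0],
    [0, 0, 3],
    [0, 0, 3.5],
    [0, 0, 3.5],
    [0, 0, 3.5],
    [0, 0, 3],
    [0, 0, 1.5],
    [0, 0, 0.5],
    [0, 0, 0],
    [0, 0, 0],
    [0, 0, 0],
    [0, 0, 0],
  ],
  turn=[
    [0, 0, -0.065],
    [0, 0, 0],
    [0, 0, 0],
    [0, 0, 0],
    [0, 0, 0],
    [0, 0, 0],
    [0, 0, 0],
    [0, 0, 0],
    [0, 0, 0],
    [0, 0, 0],
    [0, 0, 0],
    [0, 0, 0],
  ],
  force=50,
)

```text
time_s: 2.65
position: [0.4491, -0.3313, 0.0177]
tool_rot: [[0.905, 0.425, 0.002], [0.425, -0.905, -0.002], [0.001, 0.002, -1.0]]
ft_force: [0.9, 0.4, -0.2]
grip_width: 0.0382
gripper_force: 0.0
```

Call:
move_arm(
  jaw=[1.5, 1.5, 1.5, 1.5, 1.5, 1.5],
  dp=[
    [0, 0, 0],
    [0, 0, 0],
    [0, 0, 0],
    [0, 0, 0],
    [0, 0, 0],
    [0, 0, 0],
  ],
  turn=[
    [0, 0, 0],
    [0, 0, 0],
    [0, 0, 0],
    [0, 0, 0],
    [0, 0, 0],
    [0, 0, 0],
  ],
)

```text
time_s: 3.15
position: [0.4489, -0.3307, 0.0174]
tool_rot: [[0.905, 0.425, 0.001], [0.425, -0.905, -0.001], [0.0, 0.001, -1.0]]
ft_force: [-2.0, 2.1, 8.2]
grip_width: 0.0233
gripper_force: 51.0
```

Run:
```python
from h import *
for i in range(3):
    s=observe();print(np.round(s["position"],4),s["grip_width"])
    im,d=cams.get_image("wrist")
P=cloud("wrist",d,s);cv2.imwrite("pics/w2.png",im[:,:,::-1])
print(rect(P,s["position"],.005,.016))
```

```text
[ 0.4489 -0.3307  0.0174] 0.02332481643347355
[ 0.4489 -0.3306  0.0174] 0.022851910804646675
[ 0.4488 -0.3307  0.0174] 0.02292184708500672
(array([ 460.2, -325.7]), array([76.2, 86.6]), 25.3, array([ 472.4, -319.8,   10. ]))
```

View pics/w2.png

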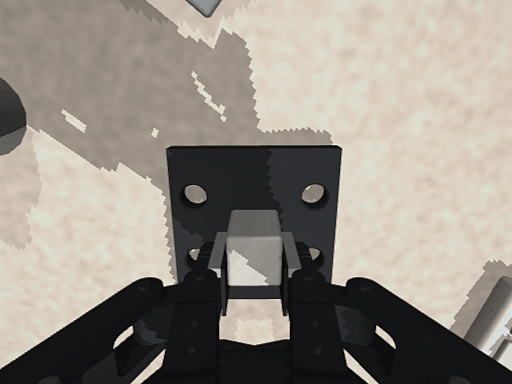

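Gripped the flange: its block is between the pads at (255,260), and the plate's front holes at (195,193) and (314,193) lie across the tool's y. Next I lift it and stage it in front of the stud plate.

Call:
move_arm(
  jaw=[1.5, 1.5, 1.5, 1.5, 1.5, 1.5, 1.5, 1.5, 1.5, 1.5, 1.5, 1.5],
  dp=[
    [0, 0, -1.5],
    [0, 0, -3],
    [0, 0, -3.3],
    [3.0, -2.4, 0],
    [3.0, -2.4, 0],
    [3.0, -2.4, 0],
    [2.8, -2.2, 0],
    [0, 0, 0],
    [0, 0, 0],
    [0, 0, 0],
    [0, 0, 0],
    [0, 0, 0],
  ],
  turn=[
    [0, 0, 0],
    [0, 0, 0],
    [0, 0, 0],
    [0, 0, 0.08],
    [0, 0, 0.11],
    [0, 0, 0.11],
    [0, 0, 0.11],
    [0, 0, 0.11],
    [0, 0, 0.11],
    [0, 0, 0.03],
    [0, 0, 0],
    [0, 0, 0],
  ],
)

```text
time_s: 4.3
position: [0.5331, -0.2068, 0.0943]
tool_rot: [[0.976, -0.218, -0.0], [-0.218, -0.976, 0.0], [-0.0, -0.0, -1.0]]
ft_force: [-0.7, 0.3, -1.6]
grip_width: 0.0228
gripper_force: 49.8
```

Run:
```python
from h import *
im,d=cams.get_image("wrist")
s=observe();print(np.round(s["position"],4),s["grip_width"],np.degrees(np.arctan2(s["tool_rot"][1][0],s["tool_rot"][0][0])))
im,d=cams.get_image("wrist");np.save("pics/w3.npy",d)
P=cloud("wrist",d,s);cv2.imwrite("pics/w3.png",im[:,:,::-1])
# studs: points clearly above disc top
c=np.array([.614,-.217]);m=(np.hypot(P[...,0]-c[0],P[...,1]-c[1])<.05)&(P[...,2]>.029)&(P[...,2]<.04)
n,l,st,ce=cv2.connectedComponentsWithStats(m.astype(np.uint8))
for i in range(1,n):
    if st[i,4]>5:q=P[l==i];print(ce[i].round(),st[i,4],(q.mean(0)*1000).round(1),(q.max(0)*1000).round(1),(q.min(0)*1000).round(1))
print("disc",rect(P,c,.02,.028,.08),"flange",rect(P,s["position"],.074,.094))
```

```text
[ 0.5331 -0.2069  0.0943] 0.02329320351980596 -12.601887409475587
[197.  55.] 178 [ 636.4 -194.6   33.1] [ 640.9 -189.8   35.9] [ 632.3 -198.6   30.1]
[298.  56.] 185 [ 622.3 -254.    33. ] [ 626.7 -250.    35.4] [ 618.1 -258.8   29.4]
[200. 115.] 154 [ 601.8 -186.5   33.2] [ 606.  -181.7   35.4] [ 597.4 -190.3   29.2]
[295. 116.] 151 [ 587.8 -245.9   33.1] [ 591.9 -241.8   35.5] [ 583.1 -250.6   29.4]
disc (array([ 618.1, -221.3]), array([115.9,  88.1]), -11.9, array([ 618.9, -221.6,   25.1])) flange (array([ 545.2, -209.7]), array([86.6, 76. ]), -12.4, array([ 558.5, -212.9,   86.6]))
```

View pics/w3.png

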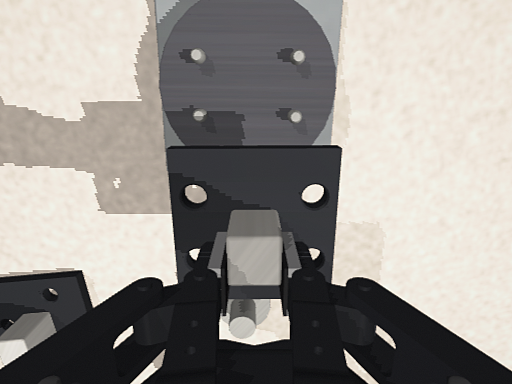

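The wrist view shows the four studs at (197,55), (298,56), (200,115) and (295,116), and the held flange with its front holes at (195,193) and (314,193). I'll move to just above the studs and check through the holes.

Call:
move_arm(
  jaw=[1.5, 1.5, 1.5, 1.5, 1.5, 1.5, 1.5, 1.5, 1.5, 1.5],
  dp=[
    [2, -0.1, 0],
    [2.5, -0.2, 0],
    [2.0, -0.1, 0],
    [0.8, -0.03, 0],
    [0, 0, 1],
    [0, 0, 1.5],
    [0, 0, 1],
    [0, 0, 0.2],
    [0, 0, 0],
    [0, 0, 0],
  ],
  turn=[
    [0, 0, 0.016],
    [0, 0, 0],
    [0, 0, 0],
    [0, 0, 0],
    [0, 0, 0],
    [0, 0, 0],
    [0, 0, 0],
    [0, 0, 0],
    [0, 0, 0],
    [0, 0, 0],
  ],
)

```text
time_s: 5.23
position: [0.6051, -0.2197, 0.0577]
tool_rot: [[0.972, -0.235, 0.0], [-0.235, -0.972, -0.0], [0.0, 0.0, -1.0]]
ft_force: [-0.2, -0.7, -1.0]
grip_width: 0.0232
gripper_force: 49.8
```

Run:
```python
from h import *
im,d=cams.get_image("wrist")
s=observe();print(np.round(s["position"],4),s["grip_width"],np.degrees(np.arctan2(s["tool_rot"][1][0],s["tool_rot"][0][0])))
im,d=cams.get_image("wrist");np.save("pics/w4.npy",d);P=cloud("wrist",d,s)
cv2.imwrite("pics/w4.png",cv2.resize(np.clip(im[130:300,160:350,::-1]*1.5,0,255).astype(np.uint8),None,fx=3.5,fy=3.5,interpolation=cv2.INTER_CUBIC))
print(rect(P,s["position"],.039,.056))
```

```text
[ 0.6054 -0.2198  0.058 ] 0.02295274380055683 -13.592977714625786
(array([ 617.7, -222.9]), array([86.7, 75.7]), -13.5, array([ 630.7, -226.1,   50.3]))
```

View pics/w4.png

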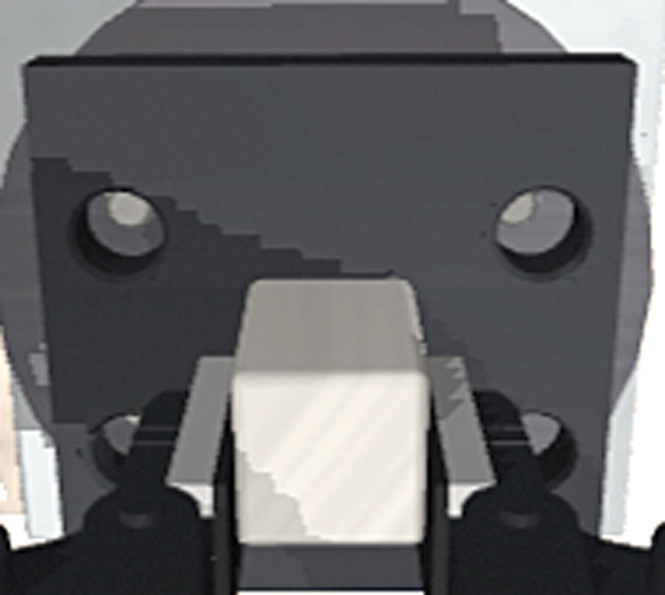

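The front studs show through the front holes at crop (130,207) and (517,207). I'll measure them in depth.

Run:
```python
from h import *
s=observe();d=np.load("pics/w4.npy");P=cloud("wrist",d,s);R=np.array(s["tool_rot"])
Q=(P-s["position"])@R*1000   # tool coords mm
def show(n,m): 
    q=Q[m];print(n,m.sum(),q.mean(0).round(1),q.min(0).round(1),q.max(0).round(1))
v,u=np.mgrid[:384,:512]
for n,u0,u1 in(("L",183,210),("R",300,330)):
    w=(u>=u0)&(u<u1)&(v>180)&(v<212)
    show(n+" stud",w&(P[...,2]>.0285)&(P[...,2]<.0375))
    # hole: pixels whose depth is below plate top, ray met with plate top
    top=np.abs(P[...,2]-.050)<.0025
    hm=w&~top
    T,c=cam2world("wrist",s);f,cx,cy=K(c)
    pl=np.array([px2w("wrist",a,b,.0503,s) for a,b in zip(u[hm],v[hm])]);pl=(pl-s["position"])@R*1000
    (cc,wh,a)=cv2.minAreaRect(pl[:,:2].astype(np.float32));print(n+" hole",np.round(cc,1),np.round(wh,1),pl[:,:2].mean(0).round(1))
fe=Q[(np.abs(P[...,2]-.0503)<.004)&(np.abs(Q[...,1])<40)];print("front edge",np.percentile(fe[:,0],99.7))
```

```text
L stud 105 [ 24.  -32.3  24.2] [ 20.5 -36.7  22.1] [ 27.2 -28.6  27.8]
L hole [ 25.4 -30.5] [15.6 11.8] [ 25.7 -30.5]
R stud 65 [23.9 30.7 24.4] [20.4 27.5 22.2] [26.5 33.6 27.5]
R hole [25.9 30.9] [11.8 11.9] [25.9 30.8]
front edge 50.31556294666464
```

Call:
move_arm(
  jaw=[1.5, 1.5, 1.5, 1.5, 1.5, 1.5, 1.5, 1.5, 1.5],
  dp=[
    [-0.08, -0.15, 0],
    [0, 0, 0],
    [0, 0, 0.3],
    [0, 0, 0.3],
    [0, 0, 0.2],
    [0, 0, 0.2],
    [0, 0, 0.2],
    [0, 0, 0.2],
    [0, 0, 0],
  ],
  turn=[
    [0, 0, -0.003],
    [0, 0, 0],
    [0, 0, 0],
    [0, 0, 0],
    [0, 0, 0],
    [0, 0, 0],
    [0, 0, 0],
    [0, 0, 0],
    [0, 0, 0],
  ],
)

```text
time_s: 6.08
position: [0.6046, -0.2178, 0.0428]
tool_rot: [[0.973, -0.232, -0.001], [-0.232, -0.973, 0.0], [-0.001, -0.0, -1.0]]
ft_force: [0.4, -0.7, -3.1]
grip_width: 0.0233
gripper_force: 49.8
```

Call:
move_arm(
  jaw=[1.5, 1.5, 3, 6, 8.5, 8.5, 8.5, 8.5, 8.5, 8.5, 8.5, 8.5],
  dp=[
    [0, 0, 0.08],
    [0, 0, 0],
    [0, 0, 0],
    [0, 0, 0],
    [0, 0, 0],
    [0, 0, 0],
    [0, 0, -1.5],
    [0, 0, -3.5],
    [0, 0, -3.5],
    [0, 0, -3.5],
    [0, 0, -3],
    [0, 0, 0],
  ],
  turn=[
    [0, 0, 0],
    [0, 0, 0],
    [0, 0, 0],
    [0, 0, 0],
    [0, 0, 0],
    [0, 0, 0],
    [0, 0, 0],
    [0, 0, 0],
    [0, 0, 0],
    [0, 0, 0],
    [0, 0, 0],
    [0, 0, 0],
  ],
)

```text
time_s: 7.08
position: [0.6067, -0.2188, 0.1998]
tool_rot: [[0.973, -0.232, 0.01], [-0.232, -0.973, -0.006], [0.012, 0.003, -1.0]]
ft_force: [-0.0, 0.3, 0.2]
grip_width: 0.0849
gripper_force: 0.0
```

Run:
```python
from h import *
im,d=cams.get_image("wrist")
s=observe();print(np.round(s["position"],4),s["grip_width"])
im,d=cams.get_image("wrist");P=cloud("wrist",d,s);cv2.imwrite("pics/w5.png",im[:,:,::-1])
c=(.611,-.22)
print(rect(P,c,.03,.042),rect(P,c,.06,.08))
# plate plane
r,_,_,m=rect(P,c,.03,.042)
sel=(P[...,2]>.03)&(P[...,2]<.042)&(np.hypot(P[...,0]-c[0],P[...,1]-c[1])<.055);q=P[sel]
print(np.linalg.lstsq(np.c_[q[:,:2]-np.array(c),np.ones(len(q))],q[:,2],rcond=None)[0])
im,d=cams.get_image("top");np.save("pics/top1.npy",d);cv2.imwrite("pics/top1.png",im[:,:,::-1])
P=cloud("top",d)
for n,x in(("sq",(.44,.28)),("three",(.463,.004))):print(n,rect(P,x,.005,.016),rect(P,x,.036,.05))
x=(.439,.156);print("rotor",rect(P,x,.033,.046),rect(P,x,.006,.046))
x=(.46,-.175);print("weight",rect(P,x,.045,.06,.03),rect(P,x,.02,.034,.035))
x=(.6,.15);print("mat",rect(P,x,.0025,.0065,.2))
```

```text
[ 0.6058 -0.2184  0.1962] 0.08516314655326285
(array([ 611.7, -219.9]), array([86.1, 86.3]), -13.2, array([ 614.6, -220.3,   35. ])) (array([ 611.8, -219.9]), array([23.8, 24.4]), -12.7, array([ 613. , -220.3,   68.5]))
[0.00029718 0.00064425 0.03498118]
sq (array([441.4, 299.6]), array([85.1, 86.6]), 0.6, array([441. , 297.6,   9.1])) (array([442.2, 297.7]), array([22.8, 22. ]), -0.2, array([441.8, 297.8,  43. ]))
three (array([460.9,   0.5]), array([85.6, 85.7]), -6.9, array([460.8,  -0.6,   9.4])) (array([461.8,  -0.6]), array([21.9, 22. ]), 0.0, array([4.616e+02, 4.000e-01, 4.340e+01]))
rotor (array([432.7, 157.8]), array([35.8, 52.8]), 0.1, array([436.8, 161.6,  38.8])) (array([445.9, 159. ]), array([70.9, 79. ]), 12.9, array([446.9, 155.8,  21.1]))Traceback (most recent call last):
  File "<stdin>", line 15, in <module>
  File "h.py", line 25, in rect
    m=l==1+np.argmax(st[1:,4]); m=cv2.morphologyEx(m.astype(np.uint8),cv2.MORPH_OPEN,np.ones((3,3)))>0
           ~~~~~~~~~^^^^^^^^^^
    return _wrapfunc(a, 'argmax', axis=axis, out=out, **kwds)
    return bound(*args, **kwds)
ValueError: attempt to get argmax of an empty sequence
```

View pics/w5.png

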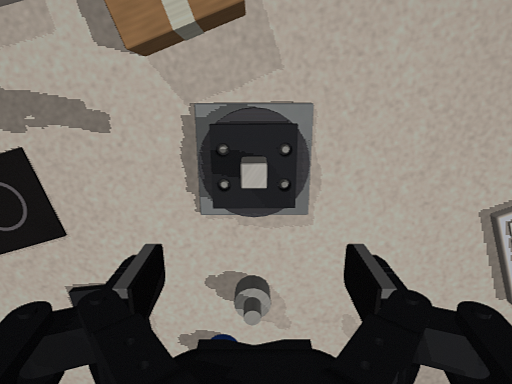

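The flange is seated, with its plate top level at z = 35.0 mm and the studs inside the holes at (222,149), (285,149), (224,184) and (285,184). Next is the rotor.

Call:
move_arm(
  jaw=[8.5, 8.5, 8.5, 8.5, 8.5, 8.5, 8.5, 8.5, 8.5, 8.5, 8.5, 8.5],
  dp=[
    [-1.5, -2, 0],
    [-2.5, -3.3, 0],
    [-2.5, -3.3, 0],
    [-2.5, -3.3, 0],
    [-2.5, -3.3, 0],
    [-2.5, -3.3, 0],
    [-2.5, -3.3, 0],
    [-2.5, -3.3, 0],
    [-2.5, -3.3, 0],
    [-2.5, -3.3, 0],
    [-1, -0.8, 0],
    [0, 0, 0],
  ],
  turn=[
    [0, 0, 0],
    [0, 0, 0],
    [0, 0, 0],
    [0, 0, 0],
    [0, 0, 0],
    [0, 0, 0],
    [0, 0, 0],
    [0, 0, 0],
    [0, 0, 0],
    [0, 0, 0],
    [0, 0, 0],
    [0, 0, 0],
  ],
)

```text
time_s: 8.23
position: [0.4347, 0.1584, 0.1914]
tool_rot: [[0.974, -0.228, -0.003], [-0.228, -0.974, 0.0], [-0.003, 0.001, -1.0]]
ft_force: [0.1, 0.5, -0.3]
grip_width: 0.0852
gripper_force: 0.0
```

```bash
cat >> h.py <<'E'
def look(save=None):
    cams.get_image("wrist");s=observe();im,d=cams.get_image("wrist")
    R=np.array(s["tool_rot"]);print("tcp",np.round(s["position"],4),"yaw",np.degrees(np.arctan2(R[1,0],R[0,0])).round(2),"w",round(s["grip_width"],4),"f",np.round(s["ft_force"],1))
    if save: cv2.imwrite(f"pics/{save}.png",im[:,:,::-1])
    return s,im,cloud("wrist",d,s),R
def tool(s,R,x,y,z): return (R.T@(np.array([x,y,z])-s["position"])*100).round(2)
def circ(P,xy,z0,z1,r):
    m=(P[...,2]>z0)&(P[...,2]<z1)&(np.hypot(P[...,0]-xy[0],P[...,1]-xy[1])<r)
    c,rad=cv2.minEnclosingCircle((P[...,:2][m]*1000).astype(np.float32));return m.sum(),np.round(c,1),round(rad,1)
E
python3 - <<'E'
from h import *
s,im,P,R=look("w6")
c=(.44,.156)
print("collar",circ(P,c,.036,.043,.04),"rim",circ(P,c,.008,.015,.055),rect(P,c,.036,.043,.05),rect(P,c,.008,.015,.055))
E
```

```text
tcp [0.436  0.157  0.1916] yaw -13.26 w 0.0851 f [ 0.6 -0.8  0.1]
collar (np.int64(1101), array([440.9, 159.6]), 27.9) rim (np.int64(1779), array([441.2, 159.5]), 39.8) (array([441.2, 159.4]), array([54.2, 54.6]), -12.4, array([441.8, 159.3,  39.7])) (array([442.4, 159.1]), array([79.1, 77. ]), -21.6, array([452.3, 156.3,  12. ]))
```

View pics/w6.png

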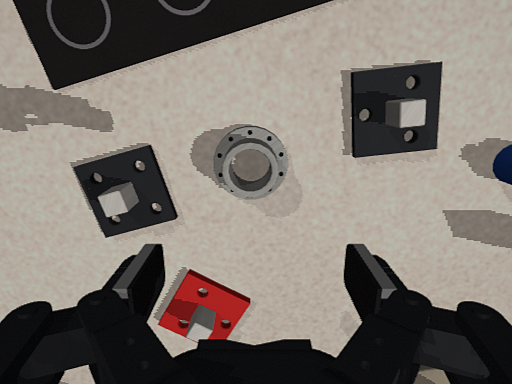

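The rotor is upright at (251,165), collar up. The square flange is at (120,192) and the three-hole flange at (397,110). I'll grip the rotor by its collar.

Call:
move_arm(
  jaw=[8.5, 8.5, 8.5, 8.5, 8.5, 8.5, 8.5, 8.5, 5, 5, 5, 5],
  dp=[
    [0.45, -0.36, 0],
    [0, 0, 3],
    [0, 0, 3.5],
    [0, 0, 3.5],
    [0, 0, 3.5],
    [0, 0, 2.5],
    [0, 0, 1.5],
    [0, 0, 0],
    [0, 0, 0],
    [0, 0, 0],
    [0, 0, 0],
    [0, 0, 0],
  ],
  turn=[
    [0, 0, 0],
    [0, 0, 0],
    [0, 0, 0],
    [0, 0, 0],
    [0, 0, 0],
    [0, 0, 0],
    [0, 0, 0],
    [0, 0, 0],
    [0, 0, 0],
    [0, 0, 0],
    [0, 0, 0],
    [0, 0, 0],
  ],
  force=60,
)

```text
time_s: 9.33
position: [0.4435, 0.1586, 0.0193]
tool_rot: [[0.973, -0.233, 0.004], [-0.233, -0.973, 0.0], [0.004, -0.001, -1.0]]
ft_force: [0.3, -0.7, 5.4]
grip_width: 0.0543
gripper_force: 62.1
```

Run:
```python
from h import *
s,im,P,R=look("w7")
c=(.441,.159)
Q=(P-s["position"])@R*1000
for n,z0,z1,r in(("collar",.036,.043,.035),("rim",.008,.015,.05)):
    print(n,circ(P,c,z0,z1,r)); m=(P[...,2]>z0)&(P[...,2]<z1)&(np.hypot(P[...,0]-c[0],P[...,1]-c[1])<r)
    print("tool",Q[m].max(0).round(1),Q[m].min(0).round(1))
```

```text
tcp [0.4435 0.1586 0.0192] yaw -13.45 w 0.0545 f [-0.5 -1.3  5.6]
collar (np.int64(5489), array([446.2, 157.8]), 33.2)
tool [ 25.7  32.4 -16.7] [-30.  -32.1 -23.7]
rim (np.int64(4931), array([445.9, 157.8]), 39.5)
tool [37.2 39.7 11.4] [-24.5 -39.2   4.2]
```

Call:
move_arm(
  jaw=[5, 5, 5, 5, 5, 5, 5, 5, 5, 5, 5, 5],
  dp=[
    [0, 0, -1.5],
    [0, 0, -3.5],
    [0, 0, -4],
    [0.7, 0.9, 0],
    [2.5, 3.3, 0],
    [3, 3.9, 0],
    [3, 3.9, 0],
    [3, 3.9, 0],
    [3, 3.9, 0],
    [3, 3.9, 0],
    [3, 3.9, 0],
    [2.2, 2.8, 0],
  ],
  turn=[
    [0, 0, 0],
    [0, 0, 0],
    [0, 0, 0],
    [0, 0, 0],
    [0, 0, 0],
    [0, 0, 0],
    [0, 0, 0],
    [0, 0, 0],
    [0, 0, 0],
    [0, 0, 0],
    [0, 0, 0],
    [0, 0, 0],
  ],
)

```text
time_s: 10.43
position: [0.5812, -0.1533, 0.1076]
tool_rot: [[0.972, -0.233, 0.001], [-0.233, -0.972, -0.001], [0.001, 0.0, -1.0]]
ft_force: [0.5, 0.6, -5.0]
grip_width: 0.0542
gripper_force: 65.8
```

Run:
```python
from h import *
s,im,P,R=look("w8")
print("to go",tool(s,R,.6140,-.2204,.054))
Q=(P-s["position"])@R*1000
m=(abs(Q[...,2]-8)<5)&(np.hypot(Q[...,0],Q[...,1])<50);print(Q[m].max(0).round(1),Q[m].min(0).round(1))
```

```text
tcp [ 0.5837 -0.1591  0.1076] yaw -13.69 w 0.0543 f [ 0.3 -7.2 -4.3]
to go [4.37 5.22 5.39]
[37.2 39.6 13. ] [-24.4 -38.6   3. ]
```

Call:
move_arm(
  jaw=[5, 5, 5, 5, 5],
  dp=[
    [1.3, 1.7, 0],
    [1.6, 2.0, 0],
    [1.0, 1.2, 0],
    [0, 0, 0],
    [0, 0, 0],
  ],
  turn=[
    [0, 0, 0],
    [0, 0, 0],
    [0, 0, 0],
    [0, 0, 0],
    [0, 0, 0],
  ],
)

```text
time_s: 10.95
position: [0.6069, -0.207, 0.107]
tool_rot: [[0.972, -0.233, -0.001], [-0.233, -0.972, 0.001], [-0.001, -0.0, -1.0]]
ft_force: [-0.0, -0.1, -4.6]
grip_width: 0.0544
gripper_force: 65.9
```

Run:
```python
from h import *
s,im,P,R=look("w8")
print("to go",tool(s,R,.6140,-.2204,.054))
```

```text
tcp [ 0.6068 -0.2063  0.1072] yaw -13.43 w 0.0543 f [ 0.5  0.2 -4.5]
to go [1.04 1.21 5.31]
```

Call:
move_arm(
  jaw=[5, 5, 5, 5, 5, 5, 5, 5],
  dp=[
    [0.6, 0.7, 0],
    [0.44, 0.51, 0],
    [0, 0, 0],
    [0, 0, 1],
    [0, 0, 2],
    [0, 0, 1.2],
    [0, 0, 0.8],
    [0, 0, 0],
  ],
  turn=[
    [0, 0, 0],
    [0, 0, 0],
    [0, 0, 0],
    [0, 0, 0],
    [0, 0, 0],
    [0, 0, 0],
    [0, 0, 0],
    [0, 0, 0],
  ],
)

```text
time_s: 11.72
position: [0.614, -0.2204, 0.0557]
tool_rot: [[0.973, -0.232, -0.003], [-0.232, -0.973, 0.002], [-0.003, -0.001, -1.0]]
ft_force: [0.4, -0.2, -4.4]
grip_width: 0.054
gripper_force: 65.9
```

Run:
```python
from h import *
s,im,P,R=look("w8")
print("to go",tool(s,R,.6140,-.2204,.054))
```

```text
tcp [ 0.6145 -0.2207  0.0569] yaw -13.42 w 0.0544 f [-0.2 -1.3 -3.7]
to go [-0.06 -0.01  0.29]
```

Call:
move_arm(
  jaw=[5, 5, 6, 8.5, 8.5, 8.5, 8.5, 8.5, 8.5, 8.5, 8.5, 8.5],
  dp=[
    [-0.04, 0, 0.22],
    [0, 0, 0],
    [0, 0, 0],
    [0, 0, 0],
    [0, 0, 0],
    [0, 0, 0],
    [0, 0, -1.5],
    [0, 0, -3.5],
    [0, 0, -3.5],
    [0, 0, -3.5],
    [0, 0, -2.5],
    [0, 0, 0],
  ],
  turn=[
    [0, 0, 0],
    [0, 0, 0],
    [0, 0, 0],
    [0, 0, 0],
    [0, 0, 0],
    [0, 0, 0],
    [0, 0, 0],
    [0, 0, 0],
    [0, 0, 0],
    [0, 0, 0],
    [0, 0, 0],
    [0, 0, 0],
  ],
)

```text
time_s: 12.82
position: [0.616, -0.2217, 0.2071]
tool_rot: [[0.973, -0.232, 0.01], [-0.232, -0.973, -0.006], [0.011, 0.003, -1.0]]
ft_force: [0.0, 0.2, -0.6]
grip_width: 0.0851
gripper_force: 0.0
```

Run:
```python
from h import *
s,im,P,R=look("w9")
c=(.612,-.22)
print("collar",circ(P,c,.07,.08,.04),rect(P,c,.071,.08,.05),"rim",circ(P,c,.043,.051,.055))
m=(P[...,2]>.043)&(P[...,2]<.051)&(np.hypot(P[...,0]-c[0],P[...,1]-c[1])<.045);q=P[m]
print("rim plane",np.linalg.lstsq(np.c_[q[:,:2]-np.array(c),np.ones(len(q))],q[:,2],rcond=None)[0].round(4))
for n in("rings",):
    im,d=cams.get_image("top");Pt=cloud("top",d);cv2.imwrite("pics/top2.png",im[:,:,::-1])
    M=(im.astype(int).sum(2)<150);
    u0,v0,u1,v1=125,130,260,195
    sub=M[v0:v1,u0:u1].astype(np.uint8);k,l,st,ce=cv2.connectedComponentsWithStats(sub);i=1+np.argmax(st[1:,4])
    pts=np.argwhere(l==i)[:,::-1]+[u0,v0]
    W=np.array([px2w("top",a,b,.004)[:2]*1000 for a,b in pts],np.float32);r=cv2.minAreaRect(W);print("mat",r)
```

```text
tcp [ 0.6152 -0.2213  0.2038] yaw -13.41 w 0.0851 f [ 0.1  0.5 -0.9]
collar (np.int64(1322), array([ 611.7, -220.6]), 27.9) (array([ 611.8, -220.8]), array([54.6, 55.1]), 14.5, array([ 612.3, -220.8,   74.7])) rim (np.int64(1964), array([ 611.6, -220.5]), 39.8)
rim plane [-0.0018  0.0006  0.047 ]
mat ((624.3291015625, 198.03921508789062), (104.2994155883789, 275.83477783203125), 3.1220390796661377)
```

Call:
move_arm(
  jaw=[8.5, 8.5, 8.5, 8.5, 8.5, 8.5, 8.5, 8.5, 8.5, 8.5, 8.5, 8.5],
  dp=[
    [-1.2, -1.1, 0],
    [-2.6, -2.3, 0],
    [-2.6, -2.3, 0],
    [-2.6, -2.3, 0],
    [-2.6, -2.3, 0],
    [-2.6, -2.3, 0],
    [-2.6, -2.3, 0],
    [-2.2, -2.0, 0],
    [-1.1, -1, 0],
    [0, 0, 0],
    [0, 0, 0],
    [0, 0, 0],
  ],
  turn=[
    [0, 0, 0],
    [0, 0, 0],
    [0, 0, 0],
    [0, 0, 0],
    [0, 0, 0],
    [0, 0, 0],
    [0, 0, 0],
    [0, 0, 0],
    [0, 0, 0],
    [0, 0, 0],
    [0, 0, 0],
    [0, 0, 0],
  ],
)

```text
time_s: 13.97
position: [0.4611, -0.0009, 0.2]
tool_rot: [[0.973, -0.233, -0.0], [-0.233, -0.973, -0.0], [-0.0, 0.0, -1.0]]
ft_force: [-0.2, -1.0, 0.7]
grip_width: 0.0853
gripper_force: 0.0
```

```bash
cat >> h.py <<'E'
def rings(im,s,name="wrist"):
    "grey rings on the dark mat: ellipse contours mapped to z=4mm and circle fitted"
    g=im.astype(int).sum(2);m=((g>150)).astype(np.uint8)
    cs,h=cv2.findContours(m,cv2.RETR_CCOMP,cv2.CHAIN_APPROX_NONE)
    for i,c in enumerate(cs):
        if len(c)<25: continue
        p=c[:,0,:]
        if (p==0).any() or (p[:,0]==511).any(): continue
        W=np.array([px2w(name,a,b,.004,s)[:2]*1000 for a,b in p])
        (A,*_)=np.linalg.lstsq(np.c_[2*W,np.ones(len(W))],(W**2).sum(1),rcond=None)
        r=np.sqrt(A[2]+A[0]**2+A[1]**2);e=np.abs(np.hypot(*(W-A[:2]).T)-r).mean()
        if 24<r<34 and e<2: print("ring",A[:2].round(1),"r",r.round(1),"err",e.round(2),"px",p.mean(0).round())
E
python3 - <<'E'
from h import *
s,im,P,R=look("w10")
print(rect(P,(.461,0),.005,.016),rect(P,(.461,0),.036,.05)); rings(im,s)
im=cv2.imread("pics/top2.png")[:,:,::-1];rings(im,None,"top")
E
```

```text
tcp [ 0.4611 -0.001   0.1999] yaw -13.48 w 0.0848 f [-0.  -0.1  0.8]
(array([459.3,   2.3]), array([86.3, 86.9]), -7.0, array([462.4,   1.6,  10. ])) (array([459.7,   2.2]), array([23.9, 24.2]), -7.3, array([460.8,   2. ,  43.7]))
ring [623.3 180.6] r 29.7 err 0.23 px [41. 52.]
ring [623.4 180.7] r 26.4 err 0.25 px [41. 52.]
ring [618.3 283.9] r 30.6 err 0.77 px [155. 164.]
ring [620.4 284.7] r 25.1 err 0.55 px [155. 163.]
ring [624.6 179.2] r 31.2 err 0.74 px [191. 162.]
ring [625.5 179.3] r 24.8 err 0.63 px [191. 162.]
```

View pics/w10.png

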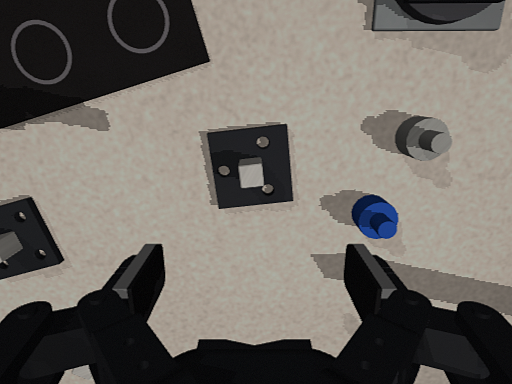

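The three-hole flange is at (251,167). The middle ring is at (41,52), and the right ring is cut off by the top edge near (138,20).

Call:
move_arm(
  jaw=[8.5, 8.5, 8.5, 8.5, 8.5, 8.5, 8.5, 8.5, 1.5, 1.5, 1.5, 1.5],
  dp=[
    [-0.23, -0.28, 0],
    [0, 0, 3],
    [0, 0, 3.5],
    [0, 0, 3.5],
    [0, 0, 3.5],
    [0, 0, 2.5],
    [0, 0, 1.5],
    [0, 0, 0.5],
    [0, 0, 0],
    [0, 0, 0],
    [0, 0, 0],
    [0, 0, 0],
  ],
  turn=[
    [0, 0, -0.109],
    [0, 0, 0],
    [0, 0, 0],
    [0, 0, 0],
    [0, 0, 0],
    [0, 0, 0],
    [0, 0, 0],
    [0, 0, 0],
    [0, 0, 0],
    [0, 0, 0],
    [0, 0, 0],
    [0, 0, 0],
  ],
  force=50,
)

```text
time_s: 15.07
position: [0.4594, 0.003, 0.0213]
tool_rot: [[0.992, -0.125, 0.002], [-0.125, -0.992, -0.001], [0.002, 0.0, -1.0]]
ft_force: [-0.5, 0.4, 1.0]
grip_width: 0.0379
gripper_force: 0.0
```

Call:
move_arm(
  jaw=[1.5, 1.5, 1.5, 1.5],
  dp=[
    [0, 0, 0],
    [0, 0, 0],
    [0, 0, 0],
    [0, 0, 0],
  ],
  turn=[
    [0, 0, 0],
    [0, 0, 0],
    [0, 0, 0],
    [0, 0, 0],
  ],
)

```text
time_s: 15.4
position: [0.4592, 0.003, 0.0213]
tool_rot: [[0.992, -0.125, 0.002], [-0.125, -0.992, -0.001], [0.002, 0.001, -1.0]]
ft_force: [-0.7, -1.6, 6.9]
grip_width: 0.0229
gripper_force: 50.0
```

```bash
cat >> h.py <<'E'
def inhand(s,P,R,z):
    "flange centre in tool frame (mm) from the front edge and sides; z: world height of the plate top"
    Q=(P-s["position"])@R*1000
    m=(abs(P[...,2]-z)<.004)&(np.hypot(Q[...,0],Q[...,1])<70);n,l,st,_=cv2.connectedComponentsWithStats(m.astype(np.uint8))
    m=l==1+np.argmax(st[1:,4]);q=Q[m];(c,wh,a)=cv2.minAreaRect(q[:,:2].astype(np.float32))
    a=(a+45)%90-45;t=np.radians(a);ax=np.array([np.cos(t),np.sin(t)]);fr=(q[:,:2]@ax).max();ay=np.array([-ax[1],ax[0]]);sy=q[:,:2]@ay
    c=ax*(fr-43.2)+ay*(sy.max()+sy.min())/2
    print("in hand",c.round(1),"yaw in tool",round(a,2),"width",np.ptp(sy).round(1));return c
E
python3 - <<'E'
from h import *
s,im,P,R=look("w11");inhand(s,P,R,.010)
E
```

```text
tcp [0.4593 0.003  0.0213] yaw -7.16 w 0.0231 f [-1.4 -0.6  6.5]
in hand [0.7 0.1] yaw in tool 0.02 width 86.5
```

Call:
move_arm(
  jaw=[1.5, 1.5, 1.5, 1.5, 1.5, 1.5, 1.5, 1.5, 1.5, 1.5, 1.5, 1.5],
  dp=[
    [0, 0, -1.5],
    [0, 0, -2.5],
    [0, 0, -2],
    [0.2, -1.8, 0],
    [0.3, -3.3, 0],
    [0.3, -3.7, 0],
    [0.3, -3.7, 0],
    [0.3, -3.7, 0],
    [0.3, -3.7, 0],
    [0.3, -3.7, 0],
    [0.3, -3.7, 0],
    [0.3, -2.7, 0],
  ],
  turn=[
    [0, 0, 0],
    [0, 0, 0],
    [0, 0, 0],
    [0, 0, 0],
    [0, 0, 0],
    [0, 0, 0],
    [0, 0, 0],
    [0, 0, 0],
    [0, 0, 0],
    [0, 0, 0],
    [0, 0, 0],
    [0, 0, 0],
  ],
)

```text
time_s: 16.5
position: [0.5216, 0.3006, 0.0803]
tool_rot: [[0.992, -0.123, -0.0], [-0.123, -0.992, 0.0], [-0.0, -0.0, -1.0]]
ft_force: [-0.0, -0.4, -3.6]
grip_width: 0.023
gripper_force: 49.9
```

Call:
move_arm(
  jaw=[1.5, 1.5],
  dp=[
    [0, 0, 0],
    [0, 0, 0],
  ],
  turn=[
    [0, 0, 0],
    [0, 0, 0],
  ],
)

```text
time_s: 16.67
position: [0.5214, 0.2987, 0.0799]
tool_rot: [[0.992, -0.123, -0.001], [-0.123, -0.992, -0.0], [-0.001, 0.0, -1.0]]
ft_force: [-0.3, -0.7, -2.9]
grip_width: 0.0231
gripper_force: 50.2
```

Run:
```python
from h import *
s,im,P,R=look("w12");inhand(s,P,R,s["position"][2]-.0213+.010);rings(im,s)
```

```text
tcp [0.5214 0.2977 0.08  ] yaw -7.12 w 0.0229 f [ 0.2 -0.4 -4.7]
in hand [0.7 0.1] yaw in tool -0.07 width 86.6
ring [617.9 285.2] r 30.0 err 0.16 px [255.  57.]
ring [618.  285.2] r 25.9 err 0.15 px [255.  57.]
```

Call:
move_arm(
  jaw=[1.5, 1.5, 1.5, 1.5, 1.5, 1.5, 1.5, 1.5, 1.5, 1.5],
  dp=[
    [1.7, 0.05, 0],
    [3, 0, 0],
    [3, 0, 0],
    [1.97, 0, 0],
    [0, 0, 1],
    [0, 0, 2],
    [0, 0, 1.4],
    [0, 0, 0.8],
    [0, 0, 0],
    [0, 0, 0],
  ],
  turn=[
    [0, 0, 0],
    [0, 0, 0],
    [0, 0, 0],
    [0, 0, 0],
    [0, 0, 0],
    [0, 0, 0],
    [0, 0, 0],
    [0, 0, 0],
    [0, 0, 0],
    [0, 0, 0],
  ],
)

```text
time_s: 17.6
position: [0.6177, 0.2845, 0.0285]
tool_rot: [[0.992, -0.125, -0.0], [-0.125, -0.992, -0.0], [-0.0, 0.0, -1.0]]
ft_force: [0.0, 0.8, -2.5]
grip_width: 0.0226
gripper_force: 50.3
```

Run:
```python
from h import *
s,im,P,R=look();print("to go",tool(s,R,.6173,.2852,.0253))
```

```text
tcp [0.6179 0.2847 0.029 ] yaw -7.19 w 0.0228 f [-0.4 -0.1 -3.9]
to go [-0.07 -0.04  0.37]
```

Call:
move_arm(
  jaw=[1.5, 1.5, 1.5, 4, 8.5, 8.5, 8.5, 8.5, 8.5, 8.5, 8.5, 8.5],
  dp=[
    [-0.06, -0.04, 0.2],
    [0, 0, 0.13],
    [0, 0, 0],
    [0, 0, 0],
    [0, 0, 0],
    [0, 0, 0],
    [0, 0, -1.5],
    [0, 0, -3.5],
    [0, 0, -3.5],
    [0, 0, -3.5],
    [0, 0, -3.5],
    [0, 0, -1.5],
  ],
  turn=[
    [0, 0, 0],
    [0, 0, 0],
    [0, 0, 0],
    [0, 0, 0],
    [0, 0, 0],
    [0, 0, 0],
    [0, 0, 0],
    [0, 0, 0],
    [0, 0, 0],
    [0, 0, 0],
    [0, 0, 0],
    [0, 0, 0],
  ],
)

```text
time_s: 18.7
position: [0.6185, 0.2858, 0.2008]
tool_rot: [[0.992, -0.125, 0.008], [-0.125, -0.992, 0.002], [0.007, -0.003, -1.0]]
ft_force: [0.2, -0.2, 0.7]
grip_width: 0.085
gripper_force: 0.0
```

Call:
move_arm(
  jaw=[8.5, 8.5],
  dp=[
    [0, 0, 0],
    [0, 0, 0],
  ],
  turn=[
    [0, 0, 0],
    [0, 0, 0],
  ],
)

```text
time_s: 18.87
position: [0.6174, 0.2855, 0.1955]
tool_rot: [[0.992, -0.125, 0.001], [-0.125, -0.992, 0.0], [0.001, -0.001, -1.0]]
ft_force: [-0.7, 0.4, -0.6]
grip_width: 0.0848
gripper_force: 0.0
```

Run:
```python
from h import *
s,im,P,R=look("w13")
c=(.618,.285);print(rect(P,c,.009,.02),rect(P,c,.04,.055)); rings(im,s)
print("to square",tool(s,R,.4415,.2985,.02))
```

```text
tcp [0.617  0.2854 0.194 ] yaw -7.17 w 0.0851 f [-0.3  0.2 -0.9]
(array([617.7, 285.1]), array([86.1, 86.5]), -7.0, array([620.7, 284.8,  14. ])) (array([618.2, 285.3]), array([23.5, 23.6]), -6.8, array([618.9, 285.1,  47.7]))
ring [623.2 180.3] r 29.9 err 0.28 px [350. 147.]
ring [623.1 180.3] r 26.0 err 0.27 px [350. 148.]
ring [628.6  75.4] r 29.9 err 0.29 px [449. 130.]
ring [628.5  75.3] r 26.0 err 0.25 px [449. 131.]
to square [-17.55   0.88  17.43]
```

Call:
move_arm(
  jaw=[8.5, 8.5, 8.5, 8.5, 8.5, 8.5, 8.5, 8.5, 8.5],
  dp=[
    [-1.5, 0.1, 0],
    [-3, 0.2, 0],
    [-3.5, 0.2, 0],
    [-3.5, 0.2, 0],
    [-3.5, 0.2, 0],
    [-2.5, 0, 0],
    [0, 0, 0],
    [0, 0, 0],
    [0, 0, 0],
  ],
  turn=[
    [0, 0, 0],
    [0, 0, 0],
    [0, 0, 0],
    [0, 0, 0],
    [0, 0, 0],
    [0, 0, 0],
    [0, 0, -0.06],
    [0, 0, -0.06],
    [0, 0, 0],
  ],
)

```text
time_s: 19.72
position: [0.4418, 0.2984, 0.1939]
tool_rot: [[1.0, -0.003, -0.002], [-0.003, -1.0, -0.001], [-0.002, 0.001, -1.0]]
ft_force: [-0.3, -0.3, -0.6]
grip_width: 0.0849
gripper_force: 0.0
```

Run:
```python
from h import *
s,im,P,R=look("w14")
c=(.4415,.298);a=rect(P,c,.005,.016);b=rect(P,c,.036,.05);print(a,b)
x,y=(a[0]+b[0])/2000;print("go",tool(s,R,x,y,.02))
```

```text
tcp [0.4421 0.2983 0.1939] yaw -0.35 w 0.0849 f [ 0.6 -0.5  0.3]
(array([439.9, 300.9]), array([86.5, 86. ]), 2.2, array([442.8, 300.7,  10. ])) (array([440.3, 301.2]), array([24.3, 23.5]), 0.3, array([441.1, 301. ,  43.8]))
go [-0.17 -0.29 17.39]
```

Call:
move_arm(
  jaw=[8.5, 8.5, 8.5, 8.5, 8.5, 8.5, 8.5, 8.5, 1.5, 1.5, 1.5, 1.5],
  dp=[
    [-0.17, -0.29, 0],
    [0, 0, 2.5],
    [0, 0, 3.5],
    [0, 0, 3.5],
    [0, 0, 3.4],
    [0, 0, 2.5],
    [0, 0, 1.4],
    [0, 0, 0.5],
    [0, 0, 0],
    [0, 0, 0],
    [0, 0, 0],
    [0, 0, 0],
  ],
  turn=[
    [0, 0, -0.03],
    [0, 0, 0],
    [0, 0, 0],
    [0, 0, 0],
    [0, 0, 0],
    [0, 0, 0],
    [0, 0, 0],
    [0, 0, 0],
    [0, 0, 0],
    [0, 0, 0],
    [0, 0, 0],
    [0, 0, 0],
  ],
  force=50,
)

```text
time_s: 20.82
position: [0.4415, 0.3016, 0.0231]
tool_rot: [[1.0, 0.025, 0.002], [0.025, -1.0, 0.001], [0.002, -0.001, -1.0]]
ft_force: [-0.8, -0.6, 0.2]
grip_width: 0.0383
gripper_force: 0.0
```

Call:
move_arm(
  jaw=[1.5, 1.5, 1.5, 1.5],
  dp=[
    [0, 0, 0],
    [0, 0, 0],
    [0, 0, 0],
    [0, 0, 0],
  ],
  turn=[
    [0, 0, 0],
    [0, 0, 0],
    [0, 0, 0],
    [0, 0, 0],
  ],
)

```text
time_s: 21.15
position: [0.4414, 0.3015, 0.0231]
tool_rot: [[1.0, 0.025, 0.002], [0.025, -1.0, 0.001], [0.002, -0.001, -1.0]]
ft_force: [-1.5, -0.7, 7.4]
grip_width: 0.0229
gripper_force: 50.8
```

Run:
```python
from h import *
s,im,P,R=look("w15");h=inhand(s,P,R,.010);t=np.array([.6285,.0754])-(R[:2,:2]@h)/1000
print("tcp target",t,"go",tool(s,R,*t,s["position"][2]+.004))
```

```text
tcp [0.4414 0.3015 0.0231] yaw 1.43 w 0.0233 f [-0.7 -2.2  6.5]
in hand [-1.2  0.2] yaw in tool -0.46 width 86.6
tcp target [0.62967207 0.07561906] go [18.26 23.05 -0.38]
```

Call:
move_arm(
  jaw=[1.5, 1.5, 1.5, 1.5, 1.5, 1.5, 1.5, 1.5, 1.5, 1.5, 1.5, 1.5],
  dp=[
    [0, 0, -1.5],
    [0, 0, -3.2],
    [0, 0, -2.5],
    [0.9, 1.3, 0],
    [2, 2.5, 0],
    [2.2, 2.75, 0],
    [2.2, 2.75, 0],
    [2.2, 2.75, 0],
    [2.2, 2.75, 0],
    [2.2, 2.75, 0],
    [2.2, 2.75, 0],
    [2.1, 2.7, 0],
  ],
  turn=[
    [0, 0, 0],
    [0, 0, 0],
    [0, 0, 0],
    [0, 0, 0],
    [0, 0, 0],
    [0, 0, 0],
    [0, 0, 0],
    [0, 0, 0],
    [0, 0, 0],
    [0, 0, 0],
    [0, 0, 0],
    [0, 0, 0],
  ],
)

```text
time_s: 22.25
position: [0.6292, 0.0743, 0.0938]
tool_rot: [[1.0, 0.024, -0.001], [0.024, -1.0, 0.0], [-0.001, -0.0, -1.0]]
ft_force: [0.6, -0.5, -2.4]
grip_width: 0.0232
gripper_force: 49.6
```

Call:
move_arm(
  jaw=[1.5, 1.5],
  dp=[
    [0, 0, 0],
    [0, 0, 0],
  ],
  turn=[
    [0, 0, 0],
    [0, 0, 0],
  ],
)

```text
time_s: 22.42
position: [0.6289, 0.0745, 0.0933]
tool_rot: [[1.0, 0.022, -0.001], [0.022, -1.0, 0.0], [-0.001, -0.0, -1.0]]
ft_force: [-0.1, 0.1, -2.4]
grip_width: 0.0228
gripper_force: 49.7
```

Run:
```python
from h import *
s,im,P,R=look();h=inhand(s,P,R,s["position"][2]-.0131);t=np.array([.6285,.0754])-(R[:2,:2]@h)/1000
print("go",tool(s,R,*t,.0271))
```

```text
tcp [0.6281 0.0757 0.0935] yaw 1.36 w 0.0228 f [-0.  -0.6 -1.7]
in hand [-1.2  0.3] yaw in tool -0.54 width 86.6
go [0.17 0.01 6.64]
```

Call:
move_arm(
  jaw=[1.5, 1.5, 1.5, 1.5, 1.5, 1.5, 1.5, 1.5],
  dp=[
    [0.12, 0.04, 0],
    [0, 0, 1.5],
    [0, 0, 2.2],
    [0, 0, 1.5],
    [0, 0, 0.8],
    [0, 0, 0.3],
    [0, 0, 0],
    [0, 0, 0],
  ],
  turn=[
    [0, 0, 0],
    [0, 0, 0],
    [0, 0, 0],
    [0, 0, 0],
    [0, 0, 0],
    [0, 0, 0],
    [0, 0, 0],
    [0, 0, 0],
  ],
)

```text
time_s: 23.18
position: [0.6302, 0.0758, 0.032]
tool_rot: [[1.0, 0.025, 0.001], [0.025, -1.0, -0.0], [0.001, 0.0, -1.0]]
ft_force: [0.5, -0.5, -2.0]
grip_width: 0.0232
gripper_force: 49.7
```

Run:
```python
from h import *
s,im,P,R=look();print("go",tool(s,R,.6297,.0756,.0271))
```

```text
tcp [0.6303 0.0757 0.0322] yaw 1.44 w 0.0232 f [ 0.5  0.5 -2.2]
go [-0.06  0.01  0.51]
```

Call:
move_arm(
  jaw=[1.5, 1.5, 1.5, 4, 8.5, 8.5, 8.5, 8.5, 8.5, 8.5, 8.5, 8.5],
  dp=[
    [-0.06, 0, 0.25],
    [0, 0, 0.2],
    [0, 0, 0],
    [0, 0, 0],
    [0, 0, 0],
    [0, 0, 0],
    [0, 0, -1.5],
    [0, 0, -3.5],
    [0, 0, -3.5],
    [0, 0, -3.5],
    [0, 0, -3.5],
    [0, 0, -1.5],
  ],
  turn=[
    [0, 0, 0],
    [0, 0, 0],
    [0, 0, 0],
    [0, 0, 0],
    [0, 0, 0],
    [0, 0, 0],
    [0, 0, 0],
    [0, 0, 0],
    [0, 0, 0],
    [0, 0, 0],
    [0, 0, 0],
    [0, 0, 0],
  ],
)

```text
time_s: 24.28
position: [0.6303, 0.0755, 0.2019]
tool_rot: [[1.0, 0.025, 0.008], [0.025, -1.0, -0.0], [0.007, 0.001, -1.0]]
ft_force: [-0.2, -0.4, 0.5]
grip_width: 0.0849
gripper_force: 0.0
```

Call:
move_arm(
  jaw=[8.5, 8.5],
  dp=[
    [0, 0, 0],
    [0, 0, 0],
  ],
  turn=[
    [0, 0, 0],
    [0, 0, 0],
  ],
)

```text
time_s: 24.45
position: [0.6292, 0.0755, 0.1969]
tool_rot: [[1.0, 0.025, 0.001], [0.025, -1.0, -0.0], [0.001, 0.0, -1.0]]
ft_force: [0.6, 1.4, 0.1]
grip_width: 0.0849
gripper_force: 0.0
```

Run:
```python
from h import *
s,im,P,R=look("w16")
c=(.6285,.0754);print(rect(P,c,.009,.02),rect(P,c,.04,.055)); rings(im,s)
print("to weight",tool(s,R,.459,-.18,.04))
```

```text
tcp [0.6288 0.0755 0.1955] yaw 1.42 w 0.0846 f [-0.4 -0.1  0.2]
(array([627.9,  75. ]), array([86.4, 86.1]), 2.3, array([630.8,  75.1,  14. ])) (array([628.5,  75.1]), array([23.5, 22.5]), 1.5, array([629.2,  75.1,  47.7]))
ring [623.1 180.5] r 29.8 err 0.28 px [159. 167.]
ring [623.  180.6] r 26.2 err 0.31 px [159. 168.]
to weight [-17.58  25.13  15.58]
```

Call:
move_arm(
  jaw=[6, 6, 6, 6, 6, 6, 6, 6, 6, 6, 6, 6],
  dp=[
    [-0.9, 1.3, 0],
    [-1.8, 2.6, 0],
    [-2, 2.86, 0],
    [-2, 2.86, 0],
    [-2, 2.86, 0],
    [-2, 2.86, 0],
    [-2, 2.86, 0],
    [-2, 2.86, 0],
    [-1.8, 2.6, 0],
    [-1.1, 1.5, 0],
    [0, 0, 0],
    [0, 0, 0],
  ],
  turn=[
    [0, 0, 0],
    [0, 0, 0],
    [0, 0, 0],
    [0, 0, 0],
    [0, 0, 0],
    [0, 0, 0],
    [0, 0, 0],
    [0, 0, 0],
    [0, 0, 0],
    [0, 0, 0],
    [0, 0, 0],
    [0, 0, 0],
  ],
)

```text
time_s: 25.55
position: [0.4589, -0.1805, 0.1955]
tool_rot: [[1.0, 0.023, -0.002], [0.023, -1.0, 0.002], [-0.002, -0.002, -1.0]]
ft_force: [-0.0, 0.0, 0.9]
grip_width: 0.0601
gripper_force: 0.0
```

Run:
```python
from h import *
s,im,P,R=look("w17")
c=(.459,-.18);print("knob",rect(P,c,.047,.056,.04),circ(P,c,.049,.056,.04),"shoulder",rect(P,c,.024,.031,.04),circ(P,c,.025,.031,.04))
```

```text
tcp [ 0.4594 -0.1799  0.1957] yaw 1.39 w 0.0598 f [ 0.4  0.1 -0.8]
knob (array([ 451.3, -179.4]), array([19.4, 18.4]), 1.6, array([ 451.6, -179.8,   51.9])) (np.int64(323), array([ 451.1, -179.7]), 9.9) shoulder (array([ 451. , -179.8]), array([43.4, 41.7]), 2.2, array([ 454. , -179.8,   28. ])) (np.int64(926), array([ 451.1, -179.8]), 21.9)
```

View pics/w17.png

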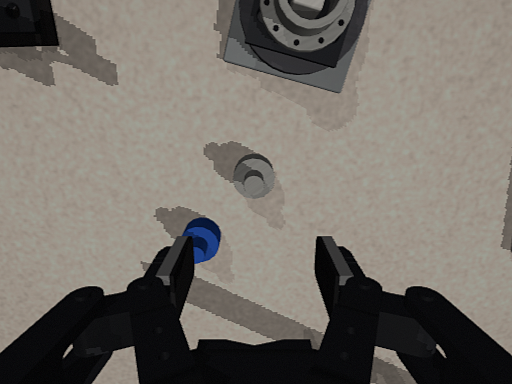

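The steel weight stands upright at (253,177), and the blue look-alike at (202,242) is clear of the fingers' path.

Call:
move_arm(
  jaw=[6, 6, 6, 6, 6, 6, 6, 6, 1, 1, 1, 1],
  dp=[
    [-0.82, 0, 0],
    [0, 0, 2.5],
    [0, 0, 3.5],
    [0, 0, 3.5],
    [0, 0, 3],
    [0, 0, 2],
    [0, 0, 1.3],
    [0, 0, 0.4],
    [0, 0, 0],
    [0, 0, 0],
    [0, 0, 0],
    [0, 0, 0],
  ],
  turn=[
    [0, 0, 0],
    [0, 0, 0],
    [0, 0, 0],
    [0, 0, 0],
    [0, 0, 0],
    [0, 0, 0],
    [0, 0, 0],
    [0, 0, 0],
    [0, 0, 0],
    [0, 0, 0],
    [0, 0, 0],
    [0, 0, 0],
  ],
  force=60,
)

```text
time_s: 26.65
position: [0.4517, -0.1805, 0.0356]
tool_rot: [[1.0, 0.025, 0.002], [0.025, -1.0, -0.001], [0.002, 0.001, -1.0]]
ft_force: [-0.3, 2.2, 3.9]
grip_width: 0.0168
gripper_force: 58.4
```

Call:
move_arm(
  jaw=[1, 1, 1, 1],
  dp=[
    [0, 0, 0],
    [0, 0, 0],
    [0, 0, 0],
    [0, 0, 0],
  ],
  turn=[
    [0, 0, 0],
    [0, 0, 0],
    [0, 0, 0],
    [0, 0, 0],
  ],
)

```text
time_s: 26.98
position: [0.4517, -0.1805, 0.0356]
tool_rot: [[1.0, 0.025, 0.002], [0.025, -1.0, -0.001], [0.002, 0.001, -1.0]]
ft_force: [-0.2, 2.7, 6.8]
grip_width: 0.017
gripper_force: 58.4
```

```bash
cat >> h.py <<'E'
def wt(s,P,R,z):
    Q=(P-s["position"])@R*1000
    m=(abs(P[...,2]-z)<.003)&(np.hypot(Q[...,0],Q[...,1])<30);q=Q[m];print("shoulder",m.sum(),q.max(0).round(1),q.min(0).round(1),"centre x",(q[:,0].max()-22).round(1),"y",((q[:,1].max()+q[:,1].min())/2).round(1))
E
python3 - <<'E'
from h import *
s,im,P,R=look("w18");wt(s,P,R,.028);print("go",tool(s,R,.6231,.1804,s["position"][2]+.004))
E
```

```text
tcp [ 0.4517 -0.1805  0.0355] yaw 1.42 w 0.0171 f [0.2 3.8 6.9]
shoulder 1776 [21.2 21.5 10.5] [  0.3 -21.4   4.6] centre x -0.8 y 0.1
go [ 18.03 -35.65  -0.39]
```

Call:
move_arm(
  jaw=[1, 1, 1, 1, 1, 1, 1, 1, 1, 1, 1, 1],
  dp=[
    [0, 0, -1.5],
    [0, 0, -3.2],
    [0, 0, -3.3],
    [0.7, -1.5, 0],
    [1.3, -2.6, 0],
    [1.6, -3.1, 0],
    [1.6, -3.1, 0],
    [1.6, -3.1, 0],
    [1.6, -3.1, 0],
    [1.6, -3.1, 0],
    [1.6, -3.1, 0],
    [1.6, -3.1, 0],
  ],
  turn=[
    [0, 0, 0],
    [0, 0, 0],
    [0, 0, 0],
    [0, 0, 0],
    [0, 0, 0],
    [0, 0, 0],
    [0, 0, 0],
    [0, 0, 0],
    [0, 0, 0],
    [0, 0, 0],
    [0, 0, 0],
    [0, 0, 0],
  ],
)

```text
time_s: 28.08
position: [0.577, 0.0824, 0.1146]
tool_rot: [[1.0, 0.025, -0.0], [0.025, -1.0, -0.0], [-0.0, 0.0, -1.0]]
ft_force: [-0.0, -0.9, -2.0]
grip_width: 0.0167
gripper_force: 59.2
```

Call:
move_arm(
  jaw=[1, 1, 1, 1, 1, 1],
  dp=[
    [1.6, -3.1, 0],
    [1.6, -3.1, 0],
    [1.1, -2.4, 0],
    [0.6, -1.2, 0],
    [0, 0, 0],
    [0, 0, 0],
  ],
  turn=[
    [0, 0, 0],
    [0, 0, 0],
    [0, 0, 0],
    [0, 0, 0],
    [0, 0, 0],
    [0, 0, 0],
  ],
)

```text
time_s: 28.58
position: [0.623, 0.1801, 0.114]
tool_rot: [[1.0, 0.026, -0.001], [0.026, -1.0, -0.0], [-0.001, 0.0, -1.0]]
ft_force: [0.5, -0.3, -3.1]
grip_width: 0.0169
gripper_force: 59.1
```

Run:
```python
from h import *
s,im,P,R=look("w19");wt(s,P,R,s["position"][2]-.0075);print("go",tool(s,R,.6239,.1805,.0395));rings(im,s)
```

```text
tcp [0.6229 0.1793 0.1142] yaw 1.43 w 0.017 f [-0.7 -0.8 -3.8]
shoulder 1775 [21.5 21.6 10.5] [  0.2 -21.5   4.5] centre x -0.5 y 0.1
go [ 0.11 -0.12  7.47]
```

Call:
move_arm(
  jaw=[1, 1, 1, 1, 1, 1, 1, 1],
  dp=[
    [0.06, -0.1, 1],
    [0, 0, 2.2],
    [0, 0, 2],
    [0, 0, 1.2],
    [0, 0, 0.6],
    [0, 0, 0],
    [0, 0, 0],
    [0, 0, 0],
  ],
  turn=[
    [0, 0, 0],
    [0, 0, 0],
    [0, 0, 0],
    [0, 0, 0],
    [0, 0, 0],
    [0, 0, 0],
    [0, 0, 0],
    [0, 0, 0],
  ],
)

```text
time_s: 29.35
position: [0.6246, 0.1808, 0.0457]
tool_rot: [[1.0, 0.025, 0.002], [0.025, -1.0, 0.0], [0.002, -0.0, -1.0]]
ft_force: [0.6, 0.4, -2.1]
grip_width: 0.0164
gripper_force: 59.2
```

Run:
```python
from h import *
s,im,P,R=look();print("go",tool(s,R,.6238,.1805,.0395))
```

```text
tcp [0.6246 0.1809 0.0457] yaw 1.42 w 0.017 f [ 0.5 -0.1 -3.4]
go [-0.08  0.03  0.62]
```

Call:
move_arm(
  jaw=[1, 1, 1, 1, 2.5, 4.5, 4.5, 4.5, 4.5, 4.5, 4.5, 4.5],
  dp=[
    [-0.08, 0.03, 0.3],
    [0, 0, 0.27],
    [0, 0, 0],
    [0, 0, 0],
    [0, 0, 0],
    [0, 0, 0],
    [0, 0, 0],
    [0, 0, -1.5],
    [0, 0, -3.5],
    [0, 0, -3.5],
    [0, 0, -3.5],
    [0, 0, -3],
  ],
  turn=[
    [0, 0, 0],
    [0, 0, 0],
    [0, 0, 0],
    [0, 0, 0],
    [0, 0, 0],
    [0, 0, 0],
    [0, 0, 0],
    [0, 0, 0],
    [0, 0, 0],
    [0, 0, 0],
    [0, 0, 0],
    [0, 0, 0],
  ],
)

```text
time_s: 30.45
position: [0.6233, 0.1804, 0.1913]
tool_rot: [[1.0, 0.025, 0.002], [0.025, -1.0, 0.0], [0.002, -0.0, -1.0]]
ft_force: [0.1, -0.2, -0.0]
grip_width: 0.0446
gripper_force: 0.0
```

Call:
move_arm(
  jaw=[4.5, 4.5, 4.5],
  dp=[
    [0, 0, 0],
    [0, 0, 0],
    [0, 0, 0],
  ],
  turn=[
    [0, 0, 0],
    [0, 0, 0],
    [0, 0, 0],
  ],
)

```text
time_s: 30.7
position: [0.6227, 0.1804, 0.1877]
tool_rot: [[1.0, 0.025, -0.002], [0.025, -1.0, -0.0], [-0.002, 0.0, -1.0]]
ft_force: [-0.3, 0.4, 0.0]
grip_width: 0.0451
gripper_force: 0.0
```

Run:
```python
from h import *
s,im,P,R=look("w20")
c=(.623,.1805);print("knob",circ(P,c,.052,.06,.04),"shoulder",circ(P,c,.028,.035,.04))
for c in((.618,.285),(.6285,.0754)):print(rect(P,c,.009,.02,.06),rect(P,c,.04,.055,.05))
im,d=cams.get_image("side");a=im[:,:,::-1]
cv2.imwrite("pics/fin.png",cv2.resize(a[60:330,100:400],(800,600)*1 if 0 else (666,600)))
P=cloud("top",cams.get_image("top")[1]);c=(.612,-.22);print("rotor top view",circ(P,c,.07,.08,.04),circ(P,c,.043,.05,.045))
```

```text
tcp [0.6225 0.1804 0.1871] yaw 1.42 w 0.0454 f [ 0.1 -0.5 -1. ]
knob (np.int64(362), array([622.8, 181.2]), 10.0) shoulder (np.int64(1034), array([622.4, 181.2]), 22.1)
(array([617.7, 285.3]), array([87. , 86.9]), -7.2, array([621.2, 283.5,  14. ])) (array([618.2, 285. ]), array([24.4, 24.2]), -7.5, array([619.1, 283.9,  47.4]))
(array([627.8,  74.9]), array([86.5, 87. ]), 2.3, array([631. ,  76.6,  13.9])) (array([628.2,  75.7]), array([24., 24.]), 3.3, array([629. ,  76.7,  47.3]))
rotor top view (np.int64(157), array([ 612.7, -221.4]), 28.1) (np.int64(269), array([ 611.9, -221.4]), 40.0)
```

View pics/fin.png

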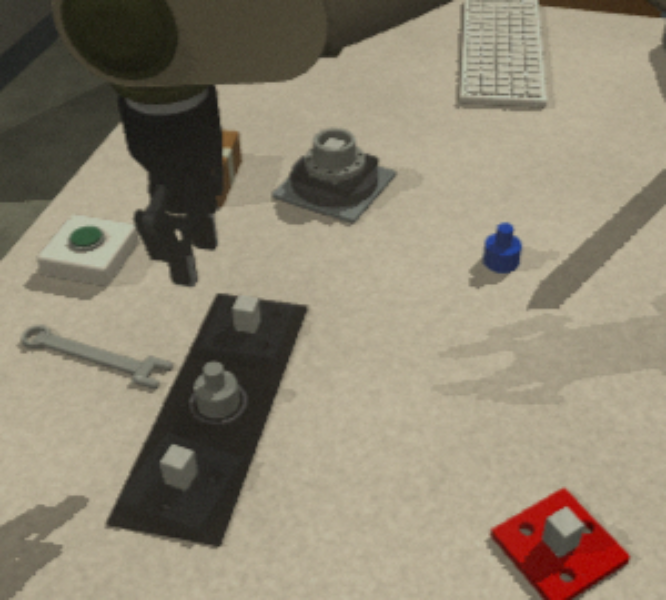

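The final view shows the rotor on the stud plate at (335,165). On the mat are the three flange/weight blocks at (245,312), (215,395) and (178,465), and the arm is clear of everything. I'm handing the job in.

```bash
python3 -c "
from rig import ticket
print(ticket.close_job())"
```

```text
the job is handed in; nothing more can be done
None
```

The job is done and handed in at about 31 s: the oblong flange is seated on the studs, with the rotor lying flat over its grip block. On the mat, within about 1 mm of the ring centres, are the three-hole flange on the left, the weight in the middle and the square-pattern flange on the right.

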